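Turn the spice tier and slide the tin onto it

ROBOT

A 6-joint arm with a two-finger parallel gripper is mounted at the origin on the work surface. World frame = base frame: x ahead of the robot, y to its left, z up, the work surface at z = 0. Lengths are in m, angles in rad, forces in N, time in s.
With the tool pointing down it reaches from about 0.375 to 0.9 m from the base axis. Payload 3.1 kg.
Tool frame: the origin (TCP) lies between the finger pads; the fingertips stand 22 mm ahead of it and the grasp point (between the pads) lies 3 mm ahead of it; z points along the fingers, y is the direction in which the jaws open and shut (so a half turn about z gives the same grasp; the last joint's range is limited). The gripper opens to 87 mm and grips with 3 to 60 N. Pads are 19 mm wide; open, the fingers measure 117 mm over their backs; the gripper's body (75 mm by 190 mm) begins 51 mm behind the grasp point.
Start: joints at [1.02, 0.527, 1.433, -0, 1.181, -0.178], TCP at [0.228, 0.582, 0.245] pointing down, gripper open.
Joint ranges: [-3.08, 3.08], [-0.75, 2.2], [0.22, 2.44], [-1.43, 4.57], [0, 2.65], [-2.85, 2.85]. Speed limits (rad/s): [2.79, 2.79, 3.14, 3.14, 3.14, 3.14].

INTERFACE

Orientations are given as a unit quaternion [x, y, z, w].
In Python, from rig import get_obs, camera, get_calibration, hand_in, search_frame gives the robot as it stands.
- The arm moves only by the shell command python3 -m jog 'ROWS' [FORCE]. ROWS is JSON, a list of rows, each an object with "grip": the closure in counts, from 0 (fully open) to 255 (shut); "travel": the shift along the world's x, y, z in cm, a list of three; "twist": the turn about the world's z in degrees. A call has 1 to 8 rows; each row shifts and turns the commanded pose from where the row before left it; what a row does not reach is not made up. A row lasts 1/10 s, in which the tool goes at most 50 mm and 8.59 degrees, less where a joint would pass 70% of its speed; a pose out of reach is approached as far as the arm can. A call is refused whole if a number of a shift passes 5 or a number of a turn 8.59, either way. A call with a gripper value outside its range is refused whole. The fingers move at their own pace and stop on an object; FORCE is the grip in N (left out, the last holds). Time passes only in rows, so rows that do not move let the fingers close. It gives the time, the measured TCP pose, the force and the opening at its end, in the units of the state.
- get_obs(): the state, without advancing time (a new reading comes with each control period).
- camera(name): name is "scene" or "top" or "wrist"; returns the picture (384x512x3 uint8, red, green, blue); there is no depth.
- get_calibration(name): a dict with "fx", "fy", "cx", "cy" (pixels), "R" (3x3) and "t" (3): a world point X has camera coordinates R X + t; the wrist camera has in their place "T_tool_cam" (4x4, takes a point from camera to tool coordinates, whose origin is the TCP and whose axes are the flange's). Camera axes: x right, y down, z forward; pixel columns grow to the right and rows downward; lengths in m; the calibration is good to about 2 mm. A picture is of the moment at which its call begins: read the wrist's pose just before it. get_calibration takes no time and is no camera call.
- hand_in(): hands the job in, once; it reports no verdict.
Trained networks look in the newest picture that a camera, given by its name, has taken for a name from the list of things; names that differ only in an ending like _2 or _b are one class to them, and where a whole thing is asked for, a point or a joint stands for the part that bears it (a point fixed in the world has none). Each returns a list of dicts, best first, with "p" (0 to 1); they miss things now and then, are a little off and sometimes report something else, mostly with a low value. They report only what shows in the picture. A call takes as long as a camera call.
- search_frame(target, camera): "at" ([x, y, z] in m, in world coordinates, good to about 4 mm: the middle of the surface that is visible of it).
The state is a dict: "time": time; "q": joint angles; "joint_velocities": joint speeds; "joint_torque": joint torques, N m; "position": TCP position; "tool_rot": TCP orientation; "ft_force": force on the tool from outside, world axes, zero at the start; "moment": the same for the moment, N m; "grip_width": finger opening in m.
Only numpy, scipy, OpenCV 4.12 (cv2) and the standard library are available. Lean on these libraries where they do the work, as an engineer would, in place of code of your own. Each camera call takes 0.05 s, during which the arm holds its last target. There are 200 camera calls.

TASK

Turn the turntable's upper tier so that the opening in its rim squarely faces the end of the narrow green ledge. Then slide the wide steel tin along the ledge, without lifting it, through that opening until it stands wholly inside the tier's rim, flat on the tier, and leave the opening still facing the ledge. Do not bump the tin against the shaker or the salt cellar on that tier (they stay standing on it), and leave the jars, bottles and cans elsewhere standing where they are.

Things in the scene. Friction and masses are not known exactly. Their poses are not given: they have to be found in the camera images.
- upper_tier: Upper turntable tier: white disc, radius 110 mm, flat top 105 mm above the shelf; spins alone about its vertical axis (light friction, no stops). Rim lip 8 mm high, 4 mm thick, all round but for one opening 124 mm wide with blue ends. Across from it a blue post, diameter 14, from 105 to 155 mm height, 88 mm from the axis. Origin: on the axis at shelf height; x points to the opening's middle.
- tier_centre (a point): Centre of the upper tier's flat top, on the spin axis, 105 mm above the shelf.
- opening (a point): Middle of the opening in the upper tier's rim, 108 mm from the axis, at the height of the flat top.
- post (a point): Centre of the top of the blue finger post (height 155 mm) by which the upper tier is turned.
- ledge: Fixed pale-green wooden ledge: plank 60 mm wide, 255 mm long, 20 mm thick, top 107 mm above the shelf (2 mm higher than the upper tier's top), on two legs. Origin: at shelf height under the middle of its end next to the turntable; the plank runs along its own -y; its +y points at the turntable's axis, 113 mm away.
- ledge_end (a point): Middle of the ledge's end next to the turntable, on its top (107 mm high), 3 mm from the upper tier's outer edge.
- tin: Closed round steel tin, diameter 90 mm, height 49 mm (too wide to grasp), 0.2 to 0.35 kg, standing upright on the ledge and overhanging both its long sides by about 15 mm. Origin: centre of its underside; z up.
- shaker: Orange plastic twist-top shaker, loose, diameter 38 mm, height 74 mm, standing on the upper tier beside the lane from the opening, about 75 mm from the axis. Origin: centre of its underside.
- salt: Glass salt cellar with steel cap, loose, diameter 37 mm, height 62 mm, standing on the upper tier on the other side of the lane. Origin: centre of its underside.
- cruet: Amber glass vinegar cruet with stopper, loose, diameter 48 mm at the body, 20 mm at the neck, total height 155 mm, on the lower tier (disc of radius 165 mm, top 20 mm above the shelf), so it reaches to 175 mm. Origin: centre of its underside.
- mustard: Closed yellow mustard jar, loose, diameter 52 mm, height 68 mm, on the lower tier, partly under the upper one. Origin: centre of its underside.
- oil: Green glass oil bottle, loose, diameter 60 mm, height 200 mm, on the shelf on the far side of the ledge. Origin: centre of its underside.
- can_a: Steel can with red label, loose, diameter 66 mm, height 80 mm, on the shelf beyond the ledge. Origin: centre of its underside.
- can_b: Steel can with green label, loose, diameter 66 mm, height 50 mm, on the shelf on the robot's side of the ledge. Origin: centre of its underside.

How it is judged:
On the way:
1. the opening faces the ledge's end (rim opening's middle within 16 mm of it) with the tin still on the ledge (horizontal distance between opening and ledge_end below 0.016 m and horizontal distance between tin and tier_centre above 0.14 m and angular speed of upper_tier below 0.1 rad/s), for 0.2 s.
At the end, for the whole second after the job is handed in: The tin stands flat (within 0.06 rad) and at rest on the upper tier, wholly inside the rim (its centre within 61 mm of the tier's axis); the opening's middle is still within 30 mm of the ledge's end; the shaker and the salt cellar stand upright on the upper tier; the tier is at rest (horizontal distance between tin and tier_centre below 0.061 m and height (world z) of tin between 0.1 and 0.11 m and angle between tin's own z axis and vertical below 0.06 rad and linear speed of tin below 0.02 m/s and angular speed of upper_tier below 0.1 rad/s and horizontal distance between opening and ledge_end below 0.03 m and horizontal distance between each of shaker, salt and tier_centre below 0.098 m and height (world z) of shaker between 0.099 and 0.111 m and angle between each of shaker, salt's own z axis and vertical below 0.15 rad and height (world z) of salt between 0.099 and 0.111 m); the robot touches nothing.
It fails at once if the tin tips or falls off the ledge or tier (angle between tin's own z axis and vertical above 0.3 rad or height (world z) of tin below 0.09 m).
It fails at once if the tin is lifted more than 18 mm off the ledge (height (world z) of tin above 0.125 m).
It fails at once if the tin is bumped against the shaker or the salt cellar (contact force between tin and shaker above 0.5 N or contact force between tin and salt above 0.5 N).
It fails at once if a jar, bottle, can, shaker or cellar is tipped (angle between any of shaker, salt, cruet, mustard, oil, can_a, can_b's own z axis and vertical above 0.3 rad).
It fails at once if the cruet, mustard, oil or a can is moved by more than 40 mm (distance of any of cruet, mustard, oil, can_a, can_b from where it was at the start of the episode above 0.04 m).
It also fails if it takes over 64 s, if anything falls off the work surface, if the arm or the gripper's body presses on something with over 40 N, if the wrist force passes 120 N, or if a joint passes its speed limit or range.

## Working session

There is one attempt and no reset: what is moved stays moved. The work goes in short steps, Python scripts to look and compute and a shell command to move; the robot and the scene stay as the last step left them, time stands still between calls to the robot, and variables do not carry over. Pictures are saved under pics/ and viewed, about 8 in all and at most 12, crops included, and the job is handed in when it is done.

```bash
mkdir -p pics; cat > h.py <<'E'
import numpy as np,cv2
from rig import *
def snap(n,f):
    im=camera(n); cv2.imwrite('pics/'+f,im[:,:,::-1]); return im
def find(t,c,k=2):
    r=search_frame(t,c)
    print(c,t,[(np.round(d['at'],3).tolist(),round(d['p'],2)) for d in r[:k]])
    return r
def proj(c,X):
    k=get_calibration(c); p=np.array(k['R'])@np.array(X)+np.array(k['t']); return k['fx']*p[0]/p[2]+k['cx'],k['fy']*p[1]/p[2]+k['cy']
def ray(c,u,v,z):
    k=get_calibration(c); R=np.array(k['R']);t=np.array(k['t'])
    d=R.T@np.array([(u-k['cx'])/k['fx'],(v-k['cy'])/k['fy'],1]); o=-R.T@t
    return o+d*(z-o[2])/d[2]
E
python3 - <<'E'
from h import *
a=snap('top','top0.png');b=snap('scene','scene0.png')
for n in ['upper_tier','opening','post','ledge','ledge_end','tin','shaker','salt','cruet','mustard','oil','can_a']:
    for c in ['top','scene']:
        try: find(n,c)
        except Exception as e: print(n,c,e)
o=get_obs();print(o['time'],o['position'],o['tool_rot'],o['grip_width'])
E
```

```text
top upper_tier [([0.523, 0.112, 0.106], 0.77)]
scene upper_tier [([0.531, 0.112, 0.107], 0.74), ([0.604, 0.056, 0.159], 0.54)]
top opening [([0.522, 0.109, 0.101], 0.97)]
scene opening [([0.531, 0.103, 0.107], 0.74)]
top post [([0.524, 0.109, 0.104], 0.71)]
scene post [([0.532, 0.105, 0.102], 0.74)]
top ledge [([0.575, -0.079, 0.106], 0.73), ([0.521, 0.111, 0.11], 0.33)]
scene ledge [([0.599, -0.1, 0.106], 0.65)]
top ledge_end [([0.574, -0.078, 0.105], 0.96), ([0.698, -0.135, 0.082], 0.57)]
scene ledge_end [([0.772, 0.08, 0.121], 0.7), ([0.595, -0.104, 0.108], 0.64)]
top tin [([0.592, -0.156, 0.158], 0.61)]
scene tin [([0.608, -0.163, 0.155], 0.73)]
top shaker [([0.589, 0.064, 0.174], 0.61)]
scene shaker [([0.606, 0.057, 0.155], 0.6)]
top salt [([0.46, 0.07, 0.169], 0.88)]
scene salt [([0.467, 0.065, 0.15], 0.7)]
top cruet [([0.639, 0.157, 0.115], 0.83)]
scene cruet [([0.66, 0.145, 0.096], 0.78)]
top mustard [([0.401, 0.135, 0.087], 0.8)]
scene mustard []
top oil [([0.747, 0.092, 0.132], 0.87)]
scene oil [([0.774, 0.076, 0.123], 0.64), ([0.465, 0.063, 0.15], 0.6)]
top can_a [([0.484, -0.15, 0.05], 0.95), ([0.699, -0.137, 0.084], 0.62)]
scene can_a [([0.723, -0.145, 0.079], 0.64), ([0.464, -0.162, 0.051], 0.62)]
1.3 [0.2276309  0.58206527 0.24454767] [1.85344514e-01 9.82673603e-01 1.40058650e-05 1.66360656e-05] 0.08727280895238027
```

View pics/top0.png

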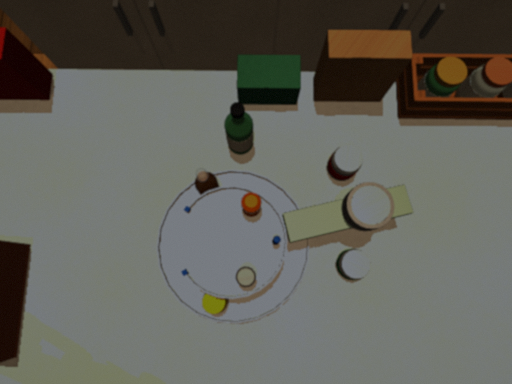

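View pics/scene0.png

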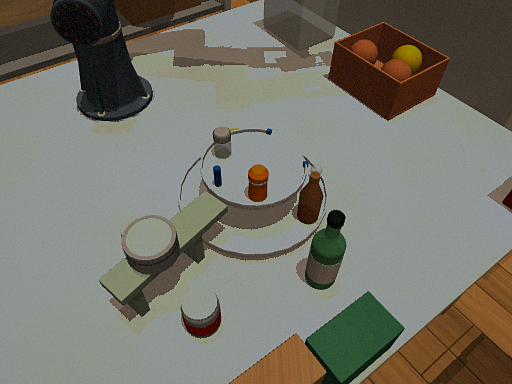

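Top view: the blue rim ends are at (187,209) and (185,272), and the post is at (277,240). The opening therefore faces away from the ledge, whose end is near (287,227), with the tin at (369,206). I need a turn of about 180°. Next I'll refine the geometry from the colours.

```bash
cat >> h.py <<'E'
def blobs(c,im,lo,hi,amin=4):
    hsv=cv2.cvtColor(im,cv2.COLOR_RGB2HSV); m=cv2.inRange(hsv,lo,hi)
    n,l,s,ce=cv2.connectedComponentsWithStats(m)
    return [(s[i][4],ce[i]) for i in range(1,n) if s[i][4]>=amin],m
E
python3 - <<'E'
from h import *
for c in ['top','scene']:
    im=cv2.cvtColor(cv2.imread(f'pics/{c}0.png'),cv2.COLOR_BGR2RGB)
    b,_=blobs(c,im,(105,120,40),(125,255,255))
    for a,ce in b:
        for z in (.109,.15 if c=='top' else .13): print(c,a,ce.round(1),z,ray(c,*ce,z)[:2].round(4))
    hsv=cv2.cvtColor(im,cv2.COLOR_RGB2HSV)
    x,y=(300,226) if c=='top' else (205,215)
    print('ledge hsv',hsv[y,x])
    m=cv2.inRange(hsv,(28,35,60),(48,110,255)); m=cv2.morphologyEx(m,cv2.MORPH_OPEN,np.ones((3,3)))
    cn,_=cv2.findContours(m,0,2)
    for k in sorted(cn,key=cv2.contourArea)[-3:]:
        if cv2.contourArea(k)<200: continue
        p=np.array([ray(c,*q[0],.107)[:2] for q in cv2.convexHull(k)],np.float32)
        r=cv2.minAreaRect(p); print(c,cv2.contourArea(k),r,cv2.boxPoints(r).round(4).tolist())
E
```

```text
top 19 [186.9 208.8] 0.109 [0.5883 0.1919]
top 19 [186.9 208.8] 0.15 [0.5818 0.185 ]
top 30 [276.4 239.4] 0.109 [0.53   0.0124]
top 30 [276.4 239.4] 0.15 [0.5266 0.0148]
top 18 [184.1 271.9] 0.109 [0.4639 0.1917]
top 18 [184.1 271.9] 0.15 [0.464  0.1848]
ledge hsv [ 36  56 123]
top 483.0 ((0.6120885014533997, -0.23349399864673615), (0.0617179349064827, 0.04230370372533798), 14.039312362670898) [[0.5770000219345093, -0.22050000727176666], [0.5873000025749207, -0.2615000009536743], [0.6471999883651733, -0.24650000035762787], [0.636900007724762, -0.20550000667572021]]
top 1802.5 ((0.581082820892334, -0.0747804343700409), (0.0779416412115097, 0.14737151563167572), 14.815608024597168) [[0.5246000289916992, -0.013500000350177288], [0.5622000098228455, -0.15600000321865082], [0.6376000046730042, -0.13609999418258667], [0.5999000072479248, 0.006399999838322401]]
top 4683.0 ((0.27611616253852844, 0.375294029712677), (0.3011627793312073, 0.11458568274974823), 69.04405212402344) [[0.1687999963760376, 0.25519999861717224], [0.2757999897003174, 0.2142000049352646], [0.38350000977516174, 0.4954000
[... 533 characters left out ...]
, -0.2551000118255615], [0.7271000146865845, -0.2443999946117401], [0.6812000274658203, -0.06480000168085098]]
scene 1417.5 ((0.5691460371017456, -0.0654652789235115), (0.05983128398656845, 0.12457569688558578), 14.326311111450195) [[0.5246999859809875, -0.012500000186264515], [0.5555999875068665, -0.133200004696846], [0.6134999990463257, -0.11840000003576279], [0.5827000141143799, 0.002300000051036477]]
scene 2361.5 ((0.2973233461380005, 0.2595963776111603), (0.28440818190574646, 0.18297912180423737), 52.35262680053711) [[0.1379999965429306, 0.2029000073671341], [0.28290000557899475, 0.09109999984502792], [0.45660001039505005, 0.31630000472068787], [0.3116999864578247, 0.42809998989105225]]
```

```bash
python3 -m jog '[{"grip":138,"travel":[2.1,-4.0,0],"twist":8},{"grip":138,"travel":[2.1,-4.0,0],"twist":8},{"grip":138,"travel":[2.1,-4.0,0],"twist":8},{"grip":138,"travel":[2.1,-4.0,0],"twist":8},{"grip":138,"travel":[2.1,-4.0,0],"twist":8},{"grip":138,"travel":[2.1,-4.0,0],"twist":8},{"grip":138,"travel":[2.1,-4.0,0],"twist":8}]' 10
python3 -m jog '[{"grip":138,"travel":[2.1,-4.0,0],"twist":8},{"grip":138,"travel":[2.1,-4.0,0],"twist":8},{"grip":138,"travel":[2.1,-4.0,0],"twist":8},{"grip":138,"travel":[2.1,-4.0,0],"twist":0},{"grip":138,"travel":[2.1,-4.0,0],"twist":0},{"grip":138,"travel":[2.1,-4.0,0],"twist":0},{"grip":138,"travel":[2.1,-4.0,0],"twist":0},{"grip":138,"travel":[0,0,0],"twist":0}]'
python3 -c "
from rig import *;o=get_obs();print(o['q'],o['position'],o['tool_rot'])"
```

```text
time: 2.0
position: [0.3723, 0.307, 0.2448]
tool_rot: [-0.29, 0.957, 0.0, 0.0]
ft_force: [0.9, 0.5, 0.6]
grip_width: 0.0424
time: 2.8
position: [0.5186, 0.0318, 0.2451]
tool_rot: [-0.465, 0.885, -0.002, 0.002]
ft_force: [0.6, 0.5, 0.4]
grip_width: 0.0399
[-1.53126309e-01  3.83799987e-01  1.69739056e+00 -1.84995393e-03
  1.05512577e+00 -2.68998773e+00] [0.51862926 0.03181021 0.24505244] [-0.46486714  0.88537615 -0.00221561  0.00164331]
```

```bash
python3 -m jog '[{"grip":138,"travel":[0.8,-1.5,0],"twist":0},{"grip":138,"travel":[0,0,0],"twist":0},{"grip":138,"travel":[0,0,-3],"twist":0},{"grip":138,"travel":[0,0,-2],"twist":0},{"grip":138,"travel":[0,0,0],"twist":0}]'
python3 -c "
from h import *
im=snap('wrist','w1.png');o=get_obs();print(o['q'][5],o['position'],o['tool_rot'])
k=get_calibration('wrist')
from scipy.spatial.transform import Rotation as R
T=np.array(k['T_tool_cam']);Rw=R.from_quat(o['tool_rot']).as_matrix()
def wp(X):
    p=T[:3,:3].T@(Rw.T@(np.array(X)-o['position'])-T[:3,3]);return k['fx']*p[0]/p[2]+k['cx'],k['fy']*p[1]/p[2]+k['cy']
print('post top expected',wp([.527,.0164,.155]))
print(blobs('w',im,(105,120,40),(125,255,255),10)[0])
"
```

```text
time: 3.3
position: [0.52, 0.0233, 0.1923]
tool_rot: [-0.468, 0.884, 0.002, -0.003]
ft_force: [0.0, -0.5, 1.6]
grip_width: 0.0401
-2.715633967744854 [0.52129868 0.02302971 0.19371518] [-0.46814701  0.88364872  0.00118601 -0.00138354]
post top expected (np.float64(245.83597031523277), np.float64(232.38969802569224))
[]
```

View pics/w1.png

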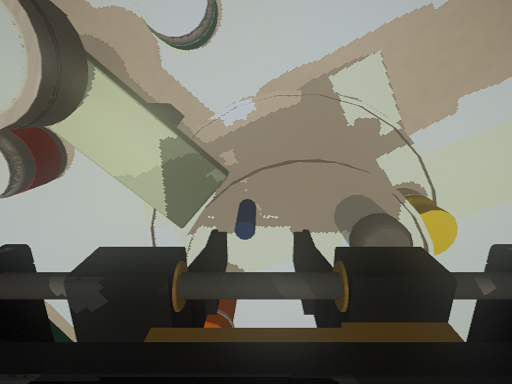

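Wrist view: the post top is at (245,233), as predicted (246,232), and lies between the open fingers. I'll centre on it, descend and grip.

```bash
python3 -m jog '[{"grip":138,"travel":[0.6,-0.7,0],"twist":-1},{"grip":138,"travel":[0,0,0],"twist":0},{"grip":138,"travel":[0,0,-2],"twist":0},{"grip":138,"travel":[0,0,-2.2],"twist":0},{"grip":138,"travel":[0,0,0],"twist":0}]'
python3 -c "
from rig import *;o=get_obs();print(o['q'][5],o['position'],o['ft_force'])"
```

```text
time: 3.85
position: [0.5276, 0.0149, 0.1514]
tool_rot: [-0.46, 0.888, 0.001, -0.001]
ft_force: [-0.3, -0.1, -0.6]
grip_width: 0.0402
-2.709574619226236 [0.52760955 0.0149     0.15140003] [-0.34666134 -0.12377613 -0.63321874]
```

```bash
python3 -m jog '[{"grip":255,"travel":[0,0,0],"twist":0},{"grip":255,"travel":[0,0,0],"twist":0},{"grip":255,"travel":[0,0,0],"twist":0},{"grip":255,"travel":[0,0,0],"twist":0}]' 6
python3 - <<'E'
import numpy as np
w=np.r_[1,2,3,np.ones(34)*4,3,2,1];w=w/w.sum()*166.5
f=np.radians(np.r_[0,np.cumsum(-w)]-89.2)
p=8.8*np.c_[np.cos(f),np.sin(f)]
p=p.round(1);d=np.diff(p,axis=0).round(1)
print(len(w),w.round(2)[:4])
for i in range(0,len(d),8): print(d[i:i+8].tolist())
E
```

```text
time: 4.25
position: [0.5289, 0.015, 0.1534]
tool_rot: [-0.46, 0.888, -0.0, 0.001]
ft_force: [-0.4, 2.0, 1.0]
grip_width: 0.0156
40 [1.12 2.25 3.38 4.5 ]
[[-0.1, 0.0], [-0.4, 0.0], [-0.5, 0.0], [-0.7, 0.1], [-0.7, 0.2], [-0.6, 0.2], [-0.7, 0.3], [-0.6, 0.3]]
[[-0.6, 0.3], [-0.6, 0.4], [-0.5, 0.5], [-0.5, 0.4], [-0.4, 0.6], [-0.4, 0.5], [-0.4, 0.6], [-0.3, 0.6]]
[[-0.3, 0.6], [-0.2, 0.7], [-0.2, 0.7], [-0.1, 0.6], [-0.1, 0.7], [0.0, 0.7], [0.0, 0.7], [0.1, 0.7]]
[[0.2, 0.7], [0.2, 0.6], [0.3, 0.7], [0.3, 0.6], [0.3, 0.6], [0.4, 0.6], [0.5, 0.5], [0.4, 0.5]]
[[0.6, 0.4], [0.5, 0.4], [0.6, 0.4], [0.6, 0.3], [0.6, 0.3], [0.5, 0.2], [0.4, 0.1], [0.1, 0.0]]
```

```bash
python3 -m jog '[{"grip":255,"travel":[-0.1,0,0],"twist":-3.3},{"grip":255,"travel":[-0.4,0,0],"twist":-3.3},{"grip":255,"travel":[-0.5,0,0],"twist":-3.3},{"grip":255,"travel":[-0.7,0.1,0],"twist":-3.3},{"grip":255,"travel":[-0.7,0.2,0],"twist":-3.3},{"grip":255,"travel":[-0.6,0.2,0],"twist":-3.3},{"grip":255,"travel":[-0.7,0.3,0],"twist":-3.3},{"grip":255,"travel":[-0.6,0.3,0],"twist":-3.3}]'
python3 -m jog '[{"grip":255,"travel":[-0.6,0.3,0],"twist":-3.3},{"grip":255,"travel":[-0.6,0.4,0],"twist":-3.3},{"grip":255,"travel":[-0.5,0.5,0],"twist":-3.3},{"grip":255,"travel":[-0.5,0.4,0],"twist":-3.3},{"grip":255,"travel":[-0.4,0.6,0],"twist":-3.3},{"grip":255,"travel":[-0.4,0.5,0],"twist":-3.3},{"grip":255,"travel":[-0.4,0.6,0],"twist":-3.3},{"grip":255,"travel":[-0.3,0.6,0],"twist":-3.3}]'
```

```text
time: 5.05
position: [0.4859, 0.0242, 0.1532]
tool_rot: [-0.244, 0.97, -0.002, 0.0]
ft_force: [-1.0, -7.0, 1.2]
grip_width: 0.0136
time: 5.85
position: [0.4469, 0.0643, 0.1529]
tool_rot: [-0.016, 1.0, -0.001, -0.002]
ft_force: [-3.6, -3.9, 3.4]
grip_width: 0.0134
```

```bash
python3 -m jog '[{"grip":255,"travel":[-0.3,0.6,0],"twist":-3.3},{"grip":255,"travel":[-0.2,0.7,0],"twist":-3.3},{"grip":255,"travel":[-0.2,0.7,0],"twist":-3.3},{"grip":255,"travel":[-0.1,0.6,0],"twist":-3.3},{"grip":255,"travel":[-0.1,0.7,0],"twist":-3.3},{"grip":255,"travel":[0,0.7,0],"twist":-3.3},{"grip":255,"travel":[0,0.7,0],"twist":-3.3},{"grip":255,"travel":[0.1,0.7,0],"twist":-3.3}]'
python3 -m jog '[{"grip":255,"travel":[0.2,0.7,0],"twist":-3.3},{"grip":255,"travel":[0.2,0.6,0],"twist":-3.3},{"grip":255,"travel":[0.3,0.7,0],"twist":-3.3},{"grip":255,"travel":[0.3,0.6,0],"twist":-3.3},{"grip":255,"travel":[0.3,0.6,0],"twist":-3.3},{"grip":255,"travel":[0.4,0.6,0],"twist":-3.3},{"grip":255,"travel":[0.5,0.5,0],"twist":-3.3},{"grip":255,"travel":[0.4,0.5,0],"twist":-3.3}]'
```

```text
time: 6.65
position: [0.4393, 0.1188, 0.1528]
tool_rot: [0.213, 0.977, -0.001, -0.001]
ft_force: [-2.6, -0.9, 0.7]
grip_width: 0.0135
time: 7.45
position: [0.4657, 0.1669, 0.1527]
tool_rot: [0.43, 0.903, -0.001, -0.001]
ft_force: [0.1, -0.6, -0.6]
grip_width: 0.0139
```

```bash
python3 -m jog '[{"grip":255,"travel":[0.6,0.4,0],"twist":-3.3},{"grip":255,"travel":[0.5,0.4,0],"twist":-3.3},{"grip":255,"travel":[0.6,0.4,0],"twist":-3.3},{"grip":255,"travel":[0.6,0.3,0],"twist":-3.3},{"grip":255,"travel":[0.6,0.3,0],"twist":-3.3},{"grip":255,"travel":[0.5,0.2,0],"twist":-3.3},{"grip":255,"travel":[0.4,0.1,0],"twist":-3.3},{"grip":255,"travel":[0.1,0,0],"twist":0}]'
python3 -m jog '[{"grip":255,"travel":[0,0,0],"twist":0},{"grip":255,"travel":[0,0,0],"twist":0}]'
python3 - <<'E'
from h import *
for c in ['top','scene']:
    im=snap(c,c+'1.png'); b,_=blobs(c,im,(105,120,40),(125,255,255))
    for a,ce in b: print(c,a,ce.round(1),ray(c,*ce,.109)[:2].round(4))
E
```

```text
time: 8.25
position: [0.5054, 0.1882, 0.1527]
tool_rot: [0.602, 0.799, 0.0, -0.001]
ft_force: [-1.4, 1.6, 0.4]
grip_width: 0.0137
time: 8.45
position: [0.5054, 0.1882, 0.1527]
tool_rot: [0.601, 0.799, 0.0, -0.0]
ft_force: [-1.1, 3.5, -0.6]
grip_width: 0.0135
top 16 [267.  200.5] [0.6076 0.0315]
top 16 [281.6 261.8] [0.4865 0.002 ]
scene 57 [279.2 134.5] [0.4839 0.2058]
scene 18 [201.7 172.7] [0.4828 0.0052]
scene 31 [247.9 204.8] [0.6052 0.0336]
```

View pics/scene1.png

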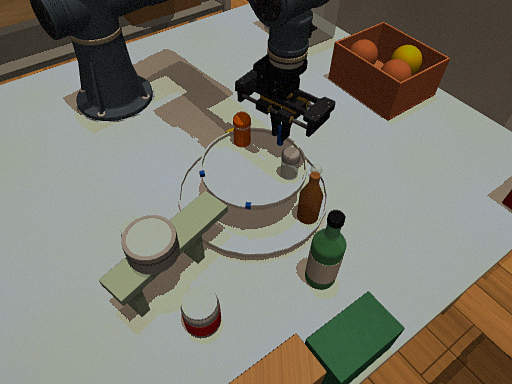

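The scene view shows the opening's blue ends at (202,173) and (248,205), facing the ledge within about 1.5°. The shaker and salt are upright on the far side. I'll release and rise, then locate the tin precisely.

```bash
python3 -m jog '[{"grip":138,"travel":[0,0,0],"twist":0},{"grip":138,"travel":[0,0,0],"twist":0},{"grip":138,"travel":[0,0,0],"twist":0},{"grip":138,"travel":[0,0,3],"twist":0},{"grip":138,"travel":[0,0,4],"twist":0},{"grip":110,"travel":[0,0,4],"twist":0},{"grip":110,"travel":[0,0,0],"twist":0}]'
python3 - <<'E'
from h import *
for c in ['top','scene']:
    im=snap(c,c+'2.png'); b,_=blobs(c,im,(105,120,40),(125,255,255))
    for a,ce in b: print(c,a,ce.round(1),ray(c,*ce,.109)[:2].round(4))
    for n in ['tin','shaker','salt']: find(n,c)
im=cv2.imread('pics/top2.png')[150:270,270:430]; im2=cv2.imread('pics/scene2.png')[190:310,90:250]
cv2.imwrite('pics/crop2.png',cv2.resize(np.hstack([im,im2]),(800,300),interpolation=cv2.INTER_CUBIC))
E
```

```text
time: 9.25
position: [0.5095, 0.1882, 0.2683]
tool_rot: [0.601, 0.799, 0.005, 0.005]
ft_force: [1.1, 0.1, -0.2]
grip_width: 0.0471
top 16 [267.  200.5] [0.6076 0.0315]
top 16 [281.6 261.8] [0.4865 0.002 ]
top tin [([0.59, -0.158, 0.157], 0.6)]
top shaker [([0.454, 0.122, 0.176], 0.76)]
top salt [([0.583, 0.146, 0.167], 0.65), ([0.482, -0.148, 0.049], 0.22)]
scene 52 [280.  133.6] [0.4825 0.2092]
scene 18 [201.7 172.7] [0.4828 0.0052]
scene 33 [248. 205.] [0.6057 0.0334]
scene tin [([0.608, -0.167, 0.158], 0.97)]
scene shaker [([0.466, 0.119, 0.148], 0.62)]
scene salt [([0.595, 0.138, 0.151], 0.95)]
```

View pics/crop2.png

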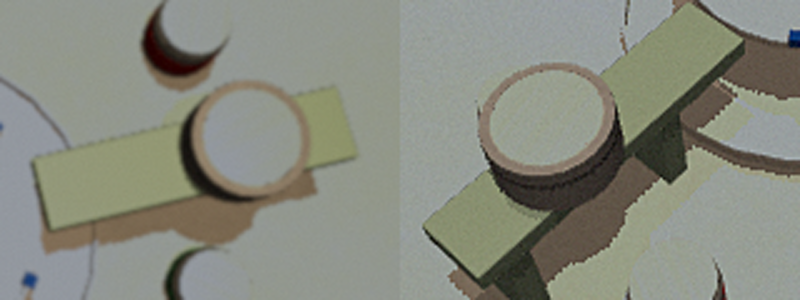

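```bash
python3 - <<'E'
from h import *
a=ray('top',370,205.2,.156)[:2];b=ray('scene',149.6,238,.156)[:2];print(a,b)
e=np.array([.5537,-.0051]);d=np.array([.2475,-.969]);n=np.array([.969,.2475])
for p in (a,b,(a+b)/2): print('s',(p-e)@d,'lat',(p-e)@n)
E
```

```text
[ 0.59298513 -0.16092722] [ 0.59754024 -0.16010551]
s 0.16071964485606574 lat -0.000499944819909913
s 0.161050797906766 lat 0.004117324390757168
s 0.1608852213814159 lat 0.0018086897854236311
```

```bash
python3 -m jog '[{"grip":77,"travel":[1.1,-4.6,0],"twist":-1.8},{"grip":77,"travel":[1.1,-4.6,0],"twist":0},{"grip":77,"travel":[1.1,-4.6,0],"twist":0},{"grip":77,"travel":[1.1,-4.6,0],"twist":0},{"grip":77,"travel":[1.1,-4.6,0],"twist":0},{"grip":77,"travel":[1.1,-4.6,0],"twist":0},{"grip":77,"travel":[1.1,-4.6,0],"twist":0},{"grip":77,"travel":[1.1,-4.6,0],"twist":0}]'
python3 -m jog '[{"grip":77,"travel":[1.2,-4.4,0],"twist":0},{"grip":77,"travel":[0,0,-4],"twist":0},{"grip":77,"travel":[0,0,-3],"twist":0},{"grip":77,"travel":[0,0,0],"twist":0},{"grip":77,"travel":[0,0,0],"twist":0}]'
```

```text
time: 10.45
position: [0.5936, -0.1821, 0.2615]
tool_rot: [0.614, 0.789, -0.0, -0.001]
ft_force: [1.3, 0.6, 0.3]
grip_width: 0.0609
time: 10.95
position: [0.6055, -0.224, 0.1918]
tool_rot: [0.614, 0.789, -0.0, -0.001]
ft_force: [0.1, 0.7, 0.4]
grip_width: 0.0609
```

```bash
python3 -m jog '[{"grip":77,"travel":[0.5,0,0],"twist":0},{"grip":77,"travel":[0,0,-3],"twist":0},{"grip":77,"travel":[0,0,-2.2],"twist":0},{"grip":77,"travel":[0,0,0],"twist":0},{"grip":77,"travel":[0,0,0],"twist":0}]'
python3 - <<'E'
from h import *
im=snap('scene','scene3.png');print(get_obs()['position'],get_obs()['ft_force'])
E
```

```text
time: 11.45
position: [0.6119, -0.2243, 0.1422]
tool_rot: [0.614, 0.79, 0.0, 0.001]
ft_force: [0.4, 0.3, -0.3]
grip_width: 0.0608
[ 0.61226084 -0.22464771  0.14273818] [ 0.43740506 -0.53911739 -0.2170624 ]
```

View pics/scene3.png

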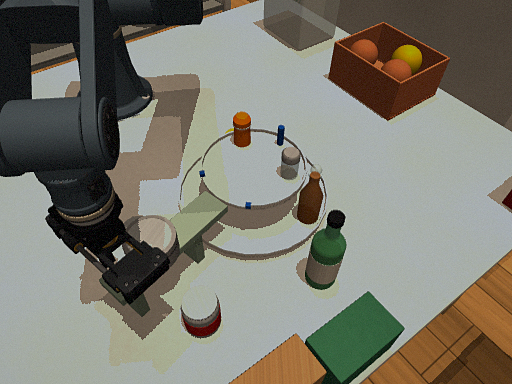

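The gripper stands behind the tin, fingers straddling its back, tips about 12 mm above the ledge, with the opening still aligned. I'll start pushing gently.

```bash
python3 -m jog '[{"grip":77,"travel":[-0.2,0.8,0],"twist":0},{"grip":77,"travel":[-0.2,0.8,0],"twist":0},{"grip":77,"travel":[-0.1,0.4,0],"twist":0},{"grip":77,"travel":[-0.1,0.4,0],"twist":0},{"grip":77,"travel":[-0.2,0.6,0],"twist":0},{"grip":77,"travel":[-0.2,0.8,0],"twist":0},{"grip":77,"travel":[-0.2,0.8,0],"twist":0},{"grip":77,"travel":[-0.2,0.8,0],"twist":0}]' 20
python3 -m jog '[{"grip":77,"travel":[-0.2,0.8,0],"twist":0},{"grip":77,"travel":[-0.2,0.8,0],"twist":0},{"grip":77,"travel":[-0.2,0.8,0],"twist":0},{"grip":77,"travel":[-0.2,0.8,0],"twist":0},{"grip":77,"travel":[-0.2,0.8,0],"twist":0},{"grip":77,"travel":[-0.2,0.6,0],"twist":0},{"grip":77,"travel":[0,0,0],"twist":0}]'
python3 - <<'E'
from h import *
im=snap('top','top4.png');p=get_obs()['position'][:2];print(get_obs()['ft_force'])
e=np.array([.5537,-.0051]);d=np.array([.2475,-.969]);n=np.array([.969,.2475])
print('s',(p-e)@d,'lat',(p-e)@n)
b,_=blobs('top',im,(105,120,40),(125,255,255))
for a,ce in b: print(a,ce.round(1),ray('top',*ce,.109)[:2].round(4))
for q in find('tin','top'): x=np.array(q['at'][:2]);print('tin s,lat',(x-e)@d,(x-e)@n)
E
```

```text
time: 12.3
position: [0.5971, -0.17, 0.141]
tool_rot: [0.614, 0.789, 0.0, 0.001]
ft_force: [1.4, -3.1, 2.6]
grip_width: 0.0606
time: 13.0
position: [0.5841, -0.1226, 0.1403]
tool_rot: [0.614, 0.789, 0.0, -0.001]
ft_force: [1.6, -0.6, 0.6]
grip_width: 0.061
[1.83316619 0.69125996 1.16970834]
s 0.12148584756875788 lat 0.00023434029053448144
16 [267.  200.5] [0.6076 0.0315]
38 [183.6 249.1] [0.5081 0.1948]
14 [281.5 261.7] [0.4866 0.0023]
top tin [([0.574, -0.069, 0.157], 0.86), ([0.529, 0.092, 0.102], 0.22)]
tin s,lat 0.0670155 0.0037337999999999955
tin s,lat -0.10034744999999999 0.0003412500000000325
```

View pics/top4.png

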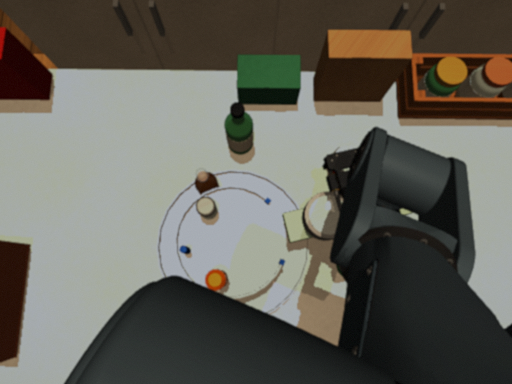

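```bash
python3 -m jog '[{"grip":77,"travel":[-0.2,0.6,0],"twist":0},{"grip":77,"travel":[-0.2,0.7,0],"twist":0},{"grip":77,"travel":[-0.2,0.7,0],"twist":0},{"grip":77,"travel":[-0.1,0.7,0],"twist":0},{"grip":77,"travel":[-0.2,0.7,0],"twist":0},{"grip":77,"travel":[-0.2,0.7,0],"twist":0},{"grip":77,"travel":[-0.1,0.7,0],"twist":0},{"grip":77,"travel":[-0.2,0.7,0],"twist":0}]'
python3 -m jog '[{"grip":77,"travel":[-0.2,0.6,0],"twist":0},{"grip":77,"travel":[-0.1,0.6,0],"twist":0},{"grip":77,"travel":[-0.2,0.6,0],"twist":0},{"grip":77,"travel":[-0.1,0.6,0],"twist":0},{"grip":77,"travel":[-0.2,0.6,0],"twist":0},{"grip":77,"travel":[-0.1,0.5,0],"twist":0},{"grip":77,"travel":[0,0,0],"twist":0}]'
cat >> h.py <<'E'
e=np.array([.5537,-.0051]);d=np.array([.2475,-.969]);n=np.array([.969,.2475])
def status(c):
    im=snap(c,c+'s%d.png'%int(get_obs()['time']*100));o=get_obs();p=o['position'][:2];print('tcp s,lat',(p-e)@d,(p-e)@n,o['ft_force'].round(1) if hasattr(o['ft_force'],'round') else o['ft_force'])
    for a,ce in blobs(c,im,(105,120,40),(125,255,255))[0]: print(c,a,ce.round(1),ray(c,*ce,.109)[:2].round(4))
    for t in ('tin','shaker','salt'):
        for q in find(t,c,1)[:1]: x=np.array(q['at'][:2]);print('   s,lat',((x-e)@d).round(4),((x-e)@n).round(4))
E
python3 -c "
from h import *
status('top');status('scene')"; ls pics
```

```text
time: 13.9
position: [0.5707, -0.0686, 0.1406]
tool_rot: [0.614, 0.789, 0.0, 0.0]
ft_force: [0.8, -0.9, 0.0]
grip_width: 0.0611
time: 14.6
position: [0.5614, -0.0332, 0.1406]
tool_rot: [0.614, 0.789, 0.0, -0.0]
ft_force: [1.0, -0.4, 0.8]
grip_width: 0.0608
tcp s,lat 0.029292131344831655 0.0004200103883734386 [-0.4  0.1 -0.4]
top 16 [267.  200.5] [0.6076 0.0315]
top 36 [183.5 249.1] [0.508  0.1949]
top tin [([0.558, 0.035, 0.156], 0.62)]
   s,lat -0.038 0.0144
top shaker [([0.457, 0.122, 0.174], 0.81)]
   s,lat -0.1465 -0.062
top salt [([0.583, 0.146, 0.168], 0.75)]
   s,lat -0.139 0.0661
tcp s,lat 0.02988773607654668 0.00014651110007484012 [ 0.3 -0.5 -0.3]
scene 96 [280.4 134.4] [0.4852 0.2083]
scene 33 [248.1 205. ] [0.6058 0.0335]
scene tin [([0.545, -0.005, 0.154], 0.89)]
   s,lat -0.0022 -0.0085
scene shaker [([0.463, 0.118, 0.15], 0.91)]
   s,lat -0.1422 -0.0577
scene salt [([0.594, 0.139, 0.15], 0.72)]
   s,lat -0.1296 0.075
crop2.png
scene0.png
scene1.png
scene2.png
scene3.png
scenes1480.png
top0.png
top1.png
top2.png
top4.png
tops1460.png
w1.png
```

```bash
python3 - <<'E'
import cv2,numpy as np
a=cv2.imread('pics/tops1460.png')[150:300,160:360];b=cv2.imread('pics/scenes1480.png')[100:250,130:330]
cv2.imwrite('pics/c5.png',cv2.resize(np.hstack([a,b]),(800,300),interpolation=cv2.INTER_CUBIC))
E
```

```text
(no output)
```

View pics/c5.png

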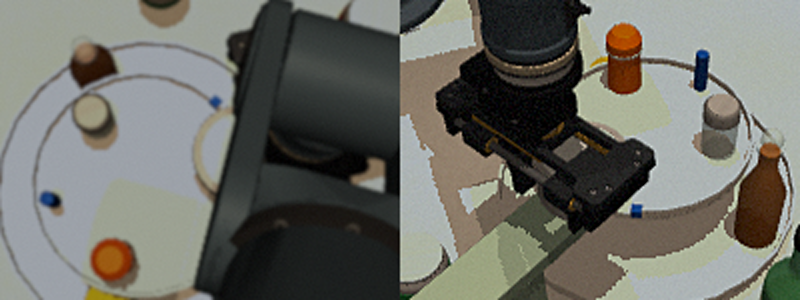

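```bash
python3 -m jog '[{"grip":77,"travel":[-0.1,0.4,0],"twist":0},{"grip":77,"travel":[-0.1,0.5,0],"twist":0},{"grip":77,"travel":[-0.2,0.5,0],"twist":0},{"grip":77,"travel":[-0.1,0.5,0],"twist":0},{"grip":77,"travel":[-0.1,0.5,0],"twist":0},{"grip":77,"travel":[-0.1,0.4,0],"twist":0},{"grip":77,"travel":[0,0.1,0],"twist":0},{"grip":77,"travel":[0,0,0],"twist":0}]'
python3 - <<'E'
from h import *
x=ray('top',256.5,226,.156)[:2];print('front before',(x-e)@d,(x-e)@n)
status('top')
import glob;f=sorted(glob.glob('pics/tops*'))[-1];print(f)
a=cv2.imread(f)[150:300,160:360];cv2.imwrite('pics/c6.png',cv2.resize(a,(800,600),interpolation=cv2.INTER_CUBIC))
E
```

```text
time: 15.8
position: [0.5546, -0.0048, 0.1406]
tool_rot: [0.614, 0.789, 0.0, -0.0]
ft_force: [0.2, 0.0, -0.4]
grip_width: 0.0604
front before -0.056458883642609474 0.011029594426833773
tcp s,lat 9.491238894560164e-05 0.0009743663126111692 [-0.9 -0.5 -0.8]
top 37 [183.5 249.1] [0.508 0.195]
top tin [([0.547, 0.064, 0.154], 0.92)]
   s,lat -0.0687 0.011
top shaker [([0.452, 0.12, 0.175], 0.88)]
   s,lat -0.1464 -0.0673
top salt [([0.581, 0.145, 0.168], 0.56)]
   s,lat -0.1383 0.0637
pics/tops1580.png
```

View pics/c6.png

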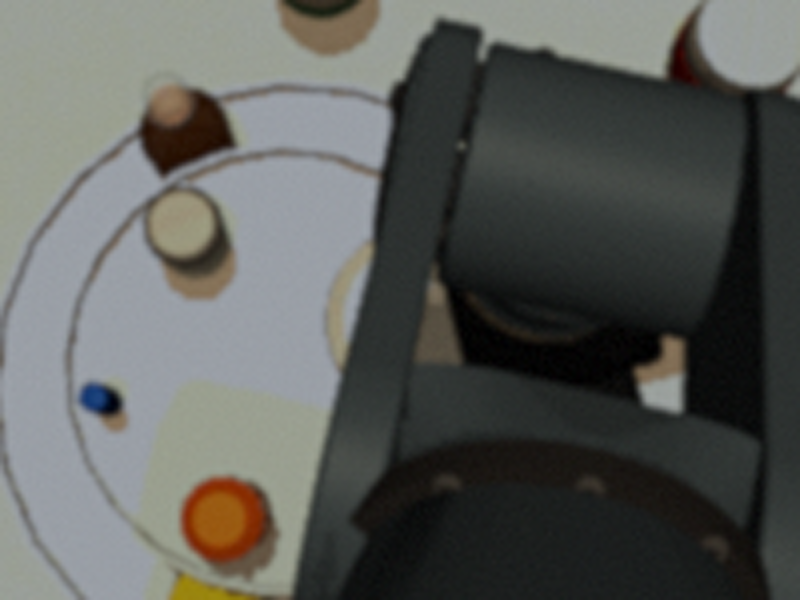

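The tin's front edge is at about (242,229), on the lane and well clear of the salt and shaker. I'll push the last 3.3 cm, then back off slowly.

```bash
python3 -m jog '[{"grip":77,"travel":[-0.1,0.4,0],"twist":0},{"grip":77,"travel":[-0.1,0.5,0],"twist":0},{"grip":77,"travel":[-0.2,0.5,0],"twist":0},{"grip":77,"travel":[-0.1,0.5,0],"twist":0},{"grip":77,"travel":[-0.1,0.5,0],"twist":0},{"grip":77,"travel":[-0.1,0.4,0],"twist":0},{"grip":77,"travel":[-0.1,0.4,0],"twist":0},{"grip":77,"travel":[0,0,0],"twist":0}]'
python3 -m jog '[{"grip":77,"travel":[0.1,-0.4,0],"twist":0},{"grip":77,"travel":[0.2,-0.8,0],"twist":0},{"grip":77,"travel":[0.5,-2,0],"twist":0},{"grip":77,"travel":[1,-4,0],"twist":0},{"grip":77,"travel":[1,-4,0],"twist":0},{"grip":77,"travel":[0,-1,4],"twist":0},{"grip":77,"travel":[0,-1,4.8],"twist":0},{"grip":77,"travel":[0,0,0],"twist":0}]'
python3 -c "
from h import *
status('top');status('scene')"; ls -t pics | head -2
```

```text
time: 16.8
position: [0.5465, 0.0276, 0.1406]
tool_rot: [0.614, 0.789, 0.0, -0.0]
ft_force: [0.1, -0.3, 0.8]
grip_width: 0.0607
time: 17.6
position: [0.5789, -0.1092, 0.2347]
tool_rot: [0.615, 0.788, 0.002, 0.007]
ft_force: [0.8, 0.2, -0.3]
grip_width: 0.0606
tcp s,lat 0.10512471525674436 -0.002858196828954336 [-0.  -0.3  0.1]
top 16 [267.  200.5] [0.6076 0.0315]
top 37 [183.6 249.1] [0.508  0.1948]
top 16 [281.6 261.8] [0.4865 0.002 ]
top tin [([0.534, 0.068, 0.156], 0.7)]
   s,lat -0.0757 -0.0006
top shaker [([0.454, 0.123, 0.175], 0.75)]
   s,lat -0.1491 -0.0652
top salt [([0.582, 0.144, 0.168], 0.73)]
   s,lat -0.1374 0.0641
tcp s,lat 0.10140439286950527 -0.005524597408395646 [-0.5  0.9 -0.1]
scene 98 [280.6 134.5] [0.4857 0.2085]
scene 32 [247.9 204.9] [0.6054 0.0334]
scene tin [([0.551, 0.059, 0.154], 0.92)]
   s,lat -0.063 0.0136
scene shaker [([0.463, 0.117, 0.157], 0.63)]
   s,lat -0.1409 -0.0579
scene salt [([0.594, 0.139, 0.15], 0.79)]
   s,lat -0.1297 0.0746
scenes1780.png
tops1760.png
```

```bash
python3 - <<'E'
import cv2,numpy as np
a=cv2.imread('pics/tops1760.png')[150:300,160:360];b=cv2.imread('pics/scenes1780.png')[100:250,130:330]
cv2.imwrite('pics/c7.png',cv2.resize(np.hstack([a,b]),(800,300),interpolation=cv2.INTER_CUBIC))
E
```

```text
(no output)
```

View pics/c7.png

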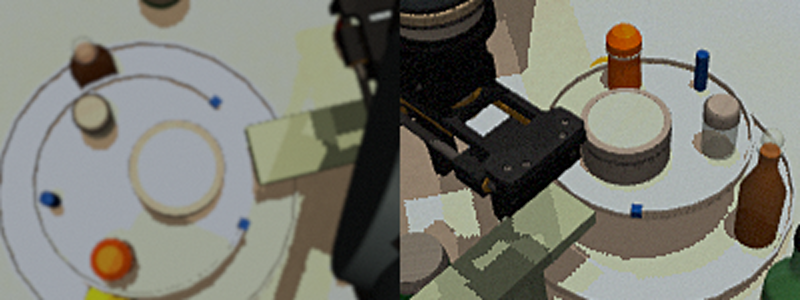

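The tin stands flat inside the rim, centred on the lane at crop (177,170). The opening's ends, at (215,101) and (243,224), still face the ledge, the shaker and salt are upright, and the gripper is clear.

```bash
python3 -c "
from rig import *
o=get_obs();print(o['time'],abs(o['joint_velocities']).max(),o['ft_force']);print(hand_in())"
```

```text
18.0 0.0076132828514212745 [ 0.63522519  0.14173976 -0.73439985]
the job is handed in; nothing more can be done
None
```

The job is done and handed in at 18.0 s; `hand_in()` reports no verdict. I gripped the post and turned the upper tier about 166° clockwise, along the robot's side. Then I slid the tin along the ledge with the two part-open fingers behind it and backed the gripper clear.

What the last checks showed:
- **Opening:** it faces the ledge within about 1–1.5°, which is 2–3 mm at the rim. Its blue ends measured the same before and after the push.
- **Tin:** the top camera puts its centre about 37 mm from the axis, against the 61 mm limit. It looks flat, on the lane and inside the rim.
- **Shaker and salt:** both look upright on the tier, and the tin came nowhere near them in the pictures.
- **Robot:** the arm was practically still, the force readings were near zero, and the gripper was clear of everything.

**Disagreement:** the network's scene-camera estimate put the tin about 19 mm from the top-camera one. It takes the middle of the visible surface, which is biased from that angle and by the gripper partly hiding the tin. It would put the tin about 52 mm from the axis, still inside the limit.

**Not measured:** I did not measure the jars, bottle and cans again at the end. Of these, the last crops fully show only the cruet, which looks upright and unmoved.

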